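Lock a die in the blocking press and hold its platen on the balance point

TASK

Set up the bookbinder's blocking press: put the die block, brass face up, fully home in the pocket of the bed and swing the locking lever all the way shut over the die's end shoulder. Then take the open platen by its handle bar, swing it up until it stands upright on its balance point, without letting it fall back or over on to the die, and finish still holding it there at rest so that I can reach both its faces. Leave the bottle, tub, book and wrench where they are.

Things in the scene. Friction and masses are not known exactly. Their poses are not given: they have to be found in the camera images.
- press: Fixed hand press. Grey bed plate spanning x -80 to 80, y -75 to 190 mm, 30 mm high. Origin on the bench directly below the centre of the die pocket; z up, x along the pocket's length and the platen's hinge, +y from pocket to hinge. Hinge cheeks 76 mm high at x = +-71, y = 100 mm; two posts 92 mm high at x = +-35, y = 170 mm, on which the open platen rests.
- pocket (a point): Centre of the die pocket's floor, 18 mm above the bench; axes as the press. The pocket is 83 (x) x 33 (y) mm and 12 mm deep, open at the bed's top.
- die: Loose die block, steel with a brass face, about 0.45 kg, upright on the bench beside the press. Foot 80 (x) x 30 (y) x 18 mm; on it a body 40 (x) x 30 (y) mm reaches 35 mm above the underside, leaving a 20 mm shoulder at each end. Origin at the centre of the underside, z up. Fits the pocket either way round with 1.5 mm play all round; seated, it rises 23 mm over the bed.
- lever (a joint): Locking lever: steel bar, underside 38 and top 44 mm above the bench, on an upright pivot at x = -30, y = 30 mm of the press; just clears a seated die's 36 mm high shoulder. 0 = open (bar points along the press's -x), 1.57 = shut on its stop (bar points along -y, across the pocket's -x end). Starts nearly open; stays where it is left (light friction).
- lever_knob (a point): Top centre of the lever's upright black knob, 12 mm in diameter, 30 mm tall (44 to 74 mm above the bench), 82 mm from the pivot.
- platen (a joint): Platen, aluminium plate 120 (along the hinge) x 130 x 12 mm, 0.5 kg, with a handle on its free edge. 0 = shut flat over the bed, 1.57 = upright, its balance point (its weight lies in the plane through the hinge), 2.60 = leaning open on the posts, 59 degrees past upright towards +y of the press: its start. Nearly frictionless: let go off balance, it falls to one side.
- platen_hinge (a point): Middle of the platen's hinge axis, at y = 100 mm, 62 mm above the bench; the axis runs along the press's x.
- platen_bar (a point): Middle of the handle bar: round steel, 12 mm in diameter, 106 mm long, parallel to the hinge, 180 mm from it, in the plate's mid plane. Two 10 mm arms, 100 mm apart, carry it 50 mm out from the plate's free edge, leaving an open window for a finger. About 154 mm above the bench when open, 242 mm when upright.
- glue_bottle: Bystander: white glue bottle, 60 mm diameter, 170 mm tall, origin under its centre.
- paste_tub: Bystander: white tub with lid, 100 mm diameter, 110 mm tall, origin under its centre.
- book: Bystander: brown book lying flat, 110 x 150 x 28 mm, origin under its centre.
- wrench: Bystander: small steel wrench, 130 mm long, lying flat on the bench; origin under its middle.

How it is judged:
On the way, in this order (a step that is already met when the one before it is completed fails the run):
1. the die is fully home in the pocket (horizontal distance between die and pocket below 0.005 m and z of die in the frame of press below 0.021 m and angle between the x axis of die and the x axis of press, either way round below 0.1 rad and angle between die's own z axis and vertical below 0.08 rad), for 0.2 s.
2. the locking lever is shut over the seated die (all of step 1 and value of joint lever above 1.45 rad), for 0.2 s.
At the end, for the whole second after the job is handed in: Throughout the last second the die is home in the pocket (within 5 mm of the centre, underside no more than 3 mm above the floor, square within 0.1 rad), the lever is shut (over 1.42 rad), and the fingers are holding the platen (over 1 N of contact) still within 0.1 rad of upright (all of step 1 and value of joint lever above 1.42 rad and value of joint platen between 1.47 and 1.67 rad and velocity of joint platen between -0.1 and 0.1 rad/s and contact force between the fingers and platen above 1 N); the arm keeps its last pose, push and grip.
It fails at once if the platen tips over towards the die (value of joint platen below 1.2 rad).
It fails at once if the platen falls (velocity of joint platen above 3 rad/s or velocity of joint platen below -3 rad/s).
It fails at once if the bottle, tub, book or wrench is disturbed (distance of any of glue_bottle, paste_tub, book, wrench from where it was at the start of the episode above 0.03 m).
It also fails if it takes over 64 s, if anything falls off the work surface, if the arm or the gripper's body presses on something with over 40 N, if the wrist force passes 120 N, or if a joint passes its speed limit or range.

ROBOT

A 7-joint arm with a two-finger parallel gripper is mounted at the origin on the work surface. World frame = base frame: x ahead of the robot, y to its left, z up, the work surface at z = 0. Lengths are in m, angles in rad, forces in N, time in s.
With the tool pointing down it reaches from about 0.4 to 0.85 m from the base axis. Payload 10.4 kg.
Tool frame: the origin (TCP) lies midway between the tips of the shut fingers; the grasp point (between the pads) lies 19 mm behind it (manip.grasp_offset is the distance from the TCP to the grasp point, in m); z points along the fingers, y is the line along which they close (so a half turn about z gives the same grasp; the last joint's range is limited). The gripper opens to 85 mm and grips with 20 to 120 N. Pads are 22 mm wide; open, the fingers measure 114 mm over their backs; the gripper's body (76 mm by 85 mm) begins 54 mm behind the grasp point. The pads swing forward as they close: fully open they stand 13 mm farther back than shut.
Start: joints at [1.297, 0.332, -0.065, 1.46, 0.022, 1.35, -0.088], TCP at [0.155, -0.605, 0.231] pointing down, gripper open.
Joint ranges: [-2.6, 2.6], [-0.5, 2.12], [-1.47, 1.34], [0.16, 2.42], [-1.27, 4.41], [0.06, 2.06], [-2.6, 2.6]. Speed limits (rad/s): [2.22, 2.22, 2.79, 2.79, 3.14, 3.14, 3.14].

INTERFACE

Orientations are given as a unit quaternion [x, y, z, w].
In Python, from workcell import manip, vision, job gives the robot as it stands (manip), with the cameras (vision) and the job (job).
- The arm moves only by the tool pendant, called after ">>>" as a command line: name --argument value ..., lists and objects as JSON in quotes. Schema: {"type":"object","properties":{"plan":{"type":"array","items":{"type":"array","items":{"type":"array","items":{"type":"number"},"minItems":7,"maxItems":7},"minItems":1,"maxItems":20},"minItems":1,"maxItems":1},"grip_force":{"type":"number"},"only":{"type":"string"},"quiet":{"type":"boolean"},"lines":{"type":"string"}},"required":["plan"],"additionalProperties":false}. plan is a list that holds a single list of rows (three levels of brackets), with 1 to 20 rows, each of 7 numbers: a rotation vector rx, ry, rz in normalised numbers (1 is pi rad), then dx, dy, dz in parts of the range, where 1.0 means 0.75 m, then the opening from 0.0 (shut) to 1.0 (fully open); each row is the pose to reach, as a shift and turn from the pose commanded when the call began, along the tool's axes at that moment; what a row does not reach only later rows make up. A row lasts 1/8 s, in which the tool goes at most 0.0625 m and 0.188 rad, less where a joint would pass 70% of its speed; a pose out of reach is approached as far as the arm can. The fingers move at their own pace and stop on an object; grip_force is the grip in N (left out, the last holds). Time passes only in rows, so rows that do not move let the fingers close. The tool returns the time, the measured TCP pose, the force, the opening and the grip force at its end. only (a regular expression) keeps the lines of the reply that match it, lines (a string "A,B") keeps lines A to B, and quiet returns only ok. No shift or turn number may pass 1 either way. Input that does not fit is refused with a message, and nothing moves.
- manip.get_obs(): the state, without advancing time (a new reading comes with each control period).
- vision.camera(name): name is "scene" or "top" or "wrist"; returns the picture (400x640x3 uint8, blue, green, red); there is no depth.
- vision.calibration(name): a dict with "fx", "fy", "cx", "cy" (pixels), "world_from_camera" (4x4, takes a point from camera to world coordinates); the wrist camera has in their place "tool_from_camera" (4x4, takes a point from camera to tool coordinates, whose origin is the TCP and whose axes are the flange's). Camera axes: x right, y up, looking along -z (the intrinsics and any distortion apply to the point x, -y, -z); pixel columns grow to the right and rows downward; lengths in m; the calibration is good to about 2 mm. The wrist camera is an equidistant fisheye: a pixel r from the principal point sees the ray r / f radians off the axis. A picture is of the moment at which its call begins: read the wrist's pose just before it. calibration takes no time and is no camera call.
- job.hand_in(): hands the job in; it is judged then, once.
The state is a dict: "clock": time; "joint_pos": joint angles; "joint_velocities": joint speeds; "tau": joint torques, N m; "position": TCP position; "ee_rot": TCP orientation; "ft_force": force on the tool from outside, world axes, zero at the start; "torque": the same for the moment, N m; "grip_width": opening from 0.0 (shut) to 1.0 (fully open); "grasp_force": force on a finger pad.
Only numpy, scipy, OpenCV 4.12 (cv2) and the standard library are available. Lean on these libraries where they do the work, as an engineer would, in place of code of your own. Each camera call takes 0.05 s, during which the arm holds its last target. There are 200 camera calls.

## Working session

There is one attempt and no reset: what is moved stays moved. The work goes in short steps, Python scripts to look and compute and a tool call to move; the robot and the scene stay as the last step left them, time stands still between calls to the robot, and variables do not carry over. Pictures are saved under pics/ and viewed, at most 10 in all, crops included, and the job is handed in when it is done.

```bash
ls; mkdir -p pics; python3 - <<'E'
from workcell import manip, vision, job
import cv2,numpy as np
o=manip.get_obs();print({k:np.round(v,3) for k,v in o.items()})
for n in("scene","top","wrist"):
    c=vision.calibration(n);print(n,{k:np.round(v,3).tolist() for k,v in c.items()})
    cv2.imwrite(f"pics/{n}0.png",vision.camera(n))
E
```

```text
pics
workcell.py
{'clock': np.float64(0.0), 'joint_pos': array([ 1.297,  0.333, -0.065,  1.461,  0.022,  1.35 , -0.088]), 'joint_velocities': array([ 0.002, -0.   ,  0.001, -0.002,  0.001,  0.001, -0.001]), 'tau': array([-0.0000e+00, -6.2544e+01,  5.0000e-02, -3.9161e+01,  1.6000e-02,
        1.0000e-02, -0.0000e+00]), 'position': array([ 0.155, -0.605,  0.231]), 'ee_rot': array([ 0.992,  0.125, -0.   , -0.001]), 'ft_force': array([-0.602, -0.991,  0.557]), 'torque': array([-0.015, -0.037,  0.045]), 'grasp_force': np.float64(0.0), 'grip_width': np.float64(1.0)}
scene {'fx': 489.385, 'fy': 489.385, 'cx': 323.369, 'cy': 207.652, 'world_from_camera': [[0.159, -0.681, 0.715, 1.409], [0.987, 0.096, -0.128, -0.182], [0.019, 0.726, 0.687, 0.922], [0.0, 0.0, 0.0, 1.0]]}
top {'fx': 518.589, 'fy': 518.589, 'cx': 318.35, 'cy': 204.396, 'world_from_camera': [[-0.007, 0.998, -0.055, 0.488], [-1.0, -0.007, 0.002, -0.033], [0.001, 0.055, 0.998, 1.516], [0.0, 0.0, 0.0, 1.0]]}
wrist {'fx': 309.707, 'fy': 309.707, 'cx': 320.809, 'cy': 202.211, 'tool_from_camera': [[-0.001, 0.958, 0.288, 0.072], [1.0, 0.001, -0.0, -0.001], [-0.001, 0.288, -0.958, -0.143], [0.0, 0.0, 0.0, 1.0]]}
```

View pics/top0.png

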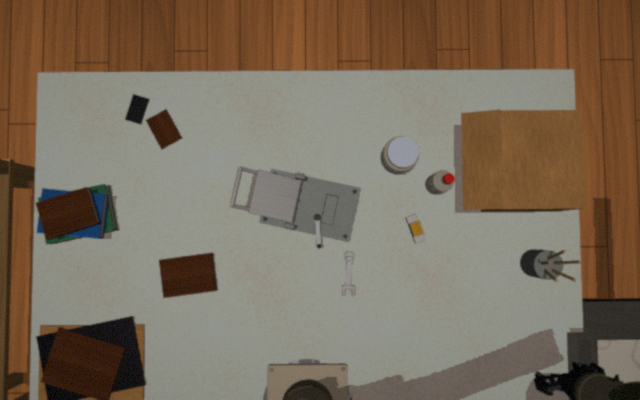

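View pics/scene0.png

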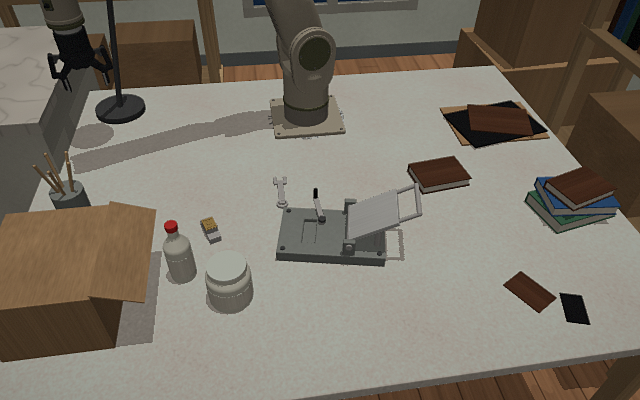

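The top view shows the press at about (300,205), with its pocket at (330,209), lever knob at (319,246) and platen handle at (241,187). The die is at (415,228), the wrench at (348,273), the bottle at (440,181) and the tub at (401,155).

```bash
cat > h.py <<'E'
from workcell import manip, vision, job
import cv2,numpy as np
from scipy.spatial.transform import Rotation as R
def ray(n,u,v):
    c=vision.calibration(n);T=np.array(c["world_from_camera"])
    d=T[:3,:3]@np.array([(u-c["cx"])/c["fx"],-(v-c["cy"])/c["fy"],-1]);return T[:3,3],d
def onz(n,u,v,z):
    o,d=ray(n,u,v);return o+d*(z-o[2])/d[2]
def proj(n,p):
    c=vision.calibration(n);T=np.linalg.inv(c["world_from_camera"])
    q=T[:3,:3]@np.array(p)+T[:3,3];return np.array([c["cx"]-c["fx"]*q[0]/q[2],c["cy"]+c["fy"]*q[1]/q[2]])
def wray(u,v,ob):
    c=vision.calibration("wrist");T=np.array(c["tool_from_camera"])
    dx,dy=u-c["cx"],v-c["cy"];r=np.hypot(dx,dy);t=r/c["fx"]
    d=np.array([np.sin(t)*dx/r,-np.sin(t)*dy/r,-np.cos(t)]) if r else np.array([0,0,-1.])
    Q=R.from_quat(ob["ee_rot"]).as_matrix()
    return ob["position"]+Q@T[:3,3],Q@T[:3,:3]@d
def wonz(u,v,z,ob):
    o,d=wray(u,v,ob);return o+d*(z-o[2])/d[2]
def tool(v,ob=None):
    ob=ob or manip.get_obs();return R.from_quat(ob["ee_rot"]).inv().apply(v)
E
python3 - <<'E'
from h import *
im=cv2.imread("pics/top0.png")
cv2.imwrite("pics/crop.png",cv2.resize(im[140:300,225:435],None,fx=3.7,fy=3.7,interpolation=cv2.INTER_CUBIC))
E
```

```text
(no output)
```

View pics/crop.png

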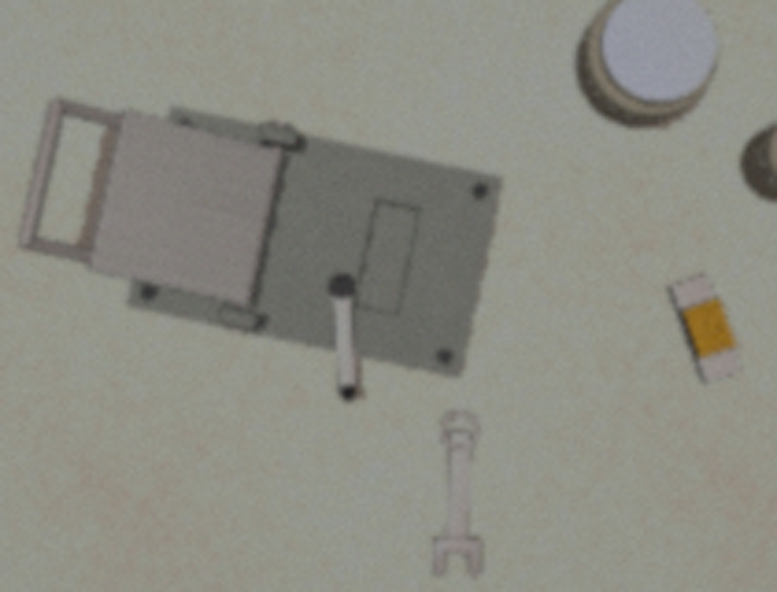

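The crop shows the bed corners at (501,177), (461,376), (170,107) and (128,304). The pocket outline is centred near (391,257), the lever pivot is at (342,286) with its knob at (348,392), and the die's gold face is at (709,328).

```bash
python3 - <<'E'
from h import *
f=lambda u,v,z:onz("top",225+u/3.7,140+v/3.7,z)[:2]
C=[f(501,177,.03),f(461,376,.03),f(170,107,.03),f(128,304,.03)]
M=[(.08,-.075),(-.08,-.075),(.08,.19),(-.08,.19)]
P=np.array([f(376,199,.03),f(420,208,.03),f(359,307,.03),f(402,315,.03)])
D,_=0,0
A=[];b=[]
for (x,y),c in zip(M,C):
    A+=[[x,-y,1,0],[y,x,0,1]];b+=list(c)
s=np.linalg.lstsq(A,b,rcond=None)[0];th=np.arctan2(s[1],s[0])
print("press",s[2:],th,np.hypot(s[0],s[1]),np.array(A)@s-b)
print("pocket",P.mean(0),P)
kn=f(347,392,.074);pv=f(342,286,.05);print("knob",kn,"pivot",pv)
rot=np.array([[np.cos(th),-np.sin(th)],[np.sin(th),np.cos(th)]])
print("in press", rot.T@(kn-s[2:]),rot.T@(pv-s[2:]),rot.T@(P.mean(0)-s[2:]))
im=cv2.imread("pics/top0.png");h=cv2.cvtColor(im,cv2.COLOR_BGR2HSV)
m=cv2.inRange(h,(15,150,90),(30,255,255));m[:, :380]=0;m[:,435:]=0;m[:190]=0;m[260:]=0
ct=max(cv2.findContours(m,0,2)[0],key=cv2.contourArea);r=cv2.minAreaRect(ct);print(r)
g=onz("top",*r[0],.035);print("die gold",g)
# foot ends at z=.018
e=[f(687,283,.018),f(720,371,.018)];print("foot",e,np.mean(e,0),np.arctan2(*(e[0]-e[1])[::-1]))
E
```

```text
press [ 0.5559965  -0.06731138] -0.21581836116278102 0.9906675772375564 [ 7.41173236e-04 -2.53932291e-04 -2.05994259e-05  1.00285973e-03
  4.99237834e-04 -9.39518081e-04 -1.21981164e-03  1.90590642e-04]
pocket [ 0.55499605 -0.06924143] [[ 0.60028696 -0.05931594]
 [ 0.59304368 -0.09342655]
 [ 0.51653805 -0.04549161]
 [ 0.51011553 -0.07873163]]
knob [ 0.45207056 -0.03565249] pivot [ 0.5322833  -0.03244781]
in press [-0.10829466  0.00866904] [-0.03062902  0.02897668] [-0.00056393 -0.00209952]
((415.75006103515625, 228.25003051757812), (12.332881927490234, 9.486831665039062), 71.56504821777344)
die gold [ 0.49951682 -0.31283477  0.035     ]
foot [array([ 0.53371996, -0.30196786]), array([ 0.46495576, -0.32653285])] [ 0.49933786 -0.31425036] 0.34310573526073185
```

```bash
python3 - <<'E'
from h import *
for n,u,v,z in(("bottlecap",448,179,.17),("tub",401,154,.11),("boxcorner",461,210,.15),("boxcorner",455,210,0)): print(n,onz("top",u,v,z))
# triangulate box corner: scene flap corner? 
for t in ((.36,-.33,.231),(.499,-.313,.2)): print(tool(np.array(t)-manip.get_obs()["position"]))
E
```

```text
bottlecap [ 0.62614864 -0.37367428  0.17      ]
tub [ 0.7017628  -0.26188966  0.11      ]
boxcorner [ 0.54585365 -0.41133079  0.15      ]
boxcorner [ 0.55236002 -0.43530968  0.        ]
[ 2.66836202e-01 -2.15690050e-01 -8.65329587e-05]
[ 0.40570766 -0.19762673  0.03088821]
```

The rows are not in the units I measure in: shifts go in shares of 0.75 m and turns go in shares of pi rad. I convert before sending: 0.4057 m / 0.75 = 0.5409, 0.39 m / 0.75 = 0.52, -0.09 rad / 3.1416 = -0.0286.

>>> pendant --plan '[[[0, 0, 0, 0.0667, -0.0533, 0, 1], [0, 0, 0, 0.1333, -0.1067, 0, 1], [0, 0, 0, 0.1933, -0.1573, 0, 1], [0, 0, 0, 0.2533, -0.2067, 0, 1], [0, 0, 0, 0.3067, -0.248, 0, 1], [0, 0, 0, 0.356, -0.2876, 0, 1], [0, 0, -0.0095, 0.4133, -0.28, 0.0133, 1], [0, 0, -0.0191, 0.48, -0.272, 0.0267, 1], [0, 0, -0.0286, 0.52, -0.2667, 0.0373, 1], [0, 0, -0.0286, 0.5409, -0.2635, 0.0413, 1], [0, 0, -0.0286, 0.5409, -0.2635, 0.0413, 1], [0, 0, -0.0286, 0.5409, -0.2635, 0.0413, 1]]]'

```text
clock: 1.65
position: [0.498, -0.3142, 0.2007]
ee_rot: [0.986, 0.169, -0.0, 0.0]
ft_force: [-0.5, 0.1, 0.5]
grip_width: 0.999
grasp_force: 0.0
```

```bash
python3 - <<'E'
from h import *
o=manip.get_obs();im=vision.camera("wrist");cv2.imwrite("pics/w1.png",im)
np.savez("w1",p=o["position"],q=o["ee_rot"]);print(o["clock"])
E
```

```text
1.65
```

View pics/w1.png

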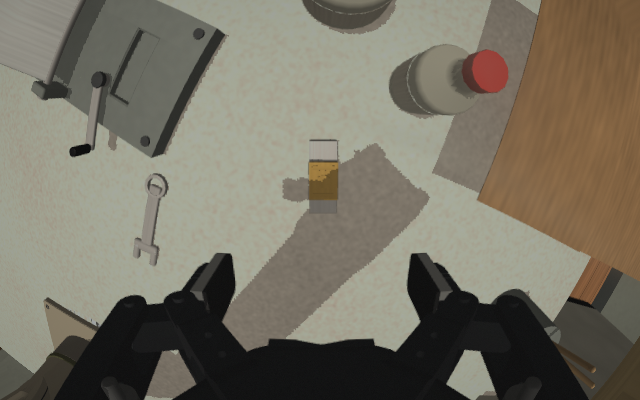

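The wrist view shows the die with its gold face spanning (309–338, 161–199). It looks square to the tool, and the foot ends are at rows 139 and 213. The press corner and pocket are at upper left.

```bash
python3 - <<'E'
from h import *
im=cv2.imread("pics/w1.png");s=np.load("w1.npz");o={"position":s["p"],"ee_rot":s["q"]}
h=cv2.cvtColor(im,cv2.COLOR_BGR2HSV)[150:210,295:355]
m=cv2.inRange(h,(12,120,40),(32,255,255));c=max(cv2.findContours(m,0,2)[0],key=cv2.contourArea)
b=cv2.boxPoints(cv2.minAreaRect(c))+[295,150];W=np.array([wonz(*p,.035,o)[:2] for p in b]);print(b,W.mean(0))
d=W-np.roll(W,1,0);print([ (round(np.hypot(*v),4),round(np.arctan2(v[1],v[0]),3)) for v in d])
F=np.array([wonz(u,v,.018,o)[:2] for u,v in((309.5,139.5),(337.5,139.5),(309.5,213),(337.5,213))]);print(F.mean(0),F,np.arctan2(*(F[0]+F[1]-F[2]-F[3])[::-1]))
g=W.mean(0);print("tool",tool(np.r_[g,.022]-o["position"],o), tool(np.r_[F.mean(0),0]-o["position"],o))
C=np.array([wonz(u,v,.03,o)[:2] for u,v in((225,33),(154,156))]);print("bed",C)
P=np.array([wonz(u,v,.03,o)[:2] for u,v in((158,36),(127,103))]);print("pocket -y corners",P)
E
```

```text
[[309. 162.]
 [337. 162.]
 [337. 199.]
 [309. 199.]] [ 0.50078386 -0.31510215]
[(np.float64(0.0388), np.float64(0.329)), (np.float64(0.0282), np.float64(-1.232)), (np.float64(0.0388), np.float64(-2.791)), (np.float64(0.0291), np.float64(1.909))]
[ 0.50108373 -0.31572198] [[ 0.53448002 -0.28832967]
 [ 0.54424898 -0.31602867]
 [ 0.45765531 -0.31459156]
 [ 0.46795062 -0.34393803]] 0.3400347072887723
tool [0.00239863 0.00164526 0.17871717] [0.0024863  0.00231528 0.20071756]
bed [[ 0.61559219 -0.16812378]
 [ 0.46607041 -0.12588539]]
pocket -y corners [[ 0.59715401 -0.09010006]
 [ 0.51529449 -0.07326167]]
```

In the tool's units: 0.1847 m / 0.75 = 0.2463, 0.002 m / 0.75 = 0.0027.

>>> pendant --plan '[[[0, 0, 0, 0.0033, 0.0027, 0.0667, 1], [0, 0, 0, 0.0033, 0.0027, 0.1333, 1], [0, 0, 0, 0.0033, 0.0027, 0.1867, 1], [0, 0, 0, 0.0033, 0.0027, 0.2267, 1], [0, 0, 0, 0.0033, 0.0027, 0.2463, 1], [0, 0, 0, 0.0033, 0.0027, 0.2463, 1], [0, 0, 0, 0.0033, 0.0027, 0.2463, 0], [0, 0, 0, 0.0033, 0.0027, 0.2463, 0], [0, 0, 0, 0.0033, 0.0027, 0.2463, 0], [0, 0, 0, 0.0033, 0.0027, 0.2463, 0], [0, 0, 0, 0.0033, 0.0027, 0.2463, 0], [0, 0, 0, 0.0033, 0.0027, 0.2463, 0]]]' --grip_force 60

```text
clock: 3.2
position: [0.5027, -0.3149, 0.0166]
ee_rot: [0.986, 0.17, 0.001, 0.001]
ft_force: [-0.5, 0.2, 6.8]
grip_width: 0.336
grasp_force: 60.6
```

In the tool's units: -0.267 m / 0.75 = -0.356, -0.124 m / 0.75 = -0.1653, 0.555 rad / 3.1416 = 0.1767.

>>> pendant --plan '[[[0, 0, 0, 0, 0, -0.04, 0], [0, 0, 0, 0, 0, -0.0933, 0], [0, 0, 0, 0, 0, -0.1467, 0], [0, 0, 0.0255, 0.0067, -0.04, -0.1653, 0], [0, 0, 0.0541, 0.02, -0.0933, -0.1653, 0], [0, 0, 0.0828, 0.0333, -0.1533, -0.1653, 0], [0, 0, 0.1114, 0.0427, -0.2133, -0.1653, 0], [0, 0, 0.1369, 0.0533, -0.2667, -0.1653, 0], [0, 0, 0.1592, 0.0587, -0.3133, -0.1653, 0], [0, 0, 0.1767, 0.0613, -0.344, -0.1653, 0], [0, 0, 0.1767, 0.0613, -0.356, -0.1653, 0], [0, 0, 0.1767, 0.0613, -0.356, -0.1653, 0], [0, 0, 0.1767, 0.0613, -0.356, -0.1653, 0]]]'

```text
clock: 4.82
position: [0.4563, -0.0485, 0.1395]
ee_rot: [0.994, -0.107, -0.0, 0.0]
ft_force: [-0.1, 0.3, -5.3]
grip_width: 0.34
grasp_force: 61.2
```

```bash
python3 - <<'E'
from h import *
o=manip.get_obs();im=vision.camera("wrist");cv2.imwrite("pics/w2.png",im)
np.savez("w2",p=o["position"],q=o["ee_rot"])
E
```

```text
(no output)
```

View pics/w2.png

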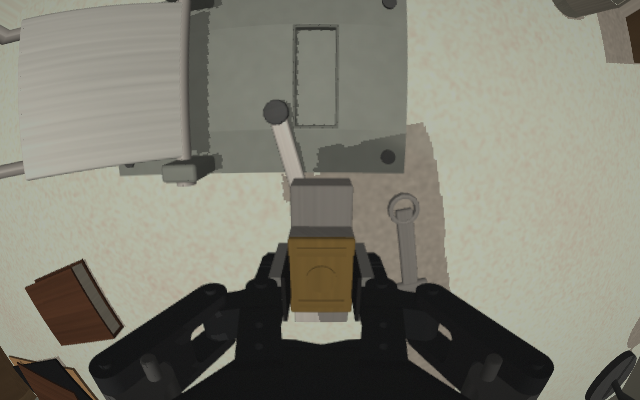

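The wrist view shows the pocket at about (294–338, 25–126), square to the tool. The die is in the fingers with its gold face at (288–353, 237–311) and the near shoulder end at rows 178–237. The lever knob is hidden behind the die.

```bash
python3 - <<'E'
import cv2,numpy as np
im=cv2.imread("pics/w2.png")
a=cv2.resize(im[15:135,280:350],None,fx=4,fy=4,interpolation=cv2.INTER_CUBIC)
b=cv2.resize(im[172:322,280:365],None,fx=4,fy=4,interpolation=cv2.INTER_CUBIC)
o=np.zeros((600,640,3),np.uint8);o[:480,:280]=cv2.convertScaleAbs(a,alpha=1.5);o[:,300:640]=cv2.convertScaleAbs(b,alpha=1.4)
cv2.imwrite("pics/w2c.png",o)
E
```

```text
(no output)
```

View pics/w2c.png

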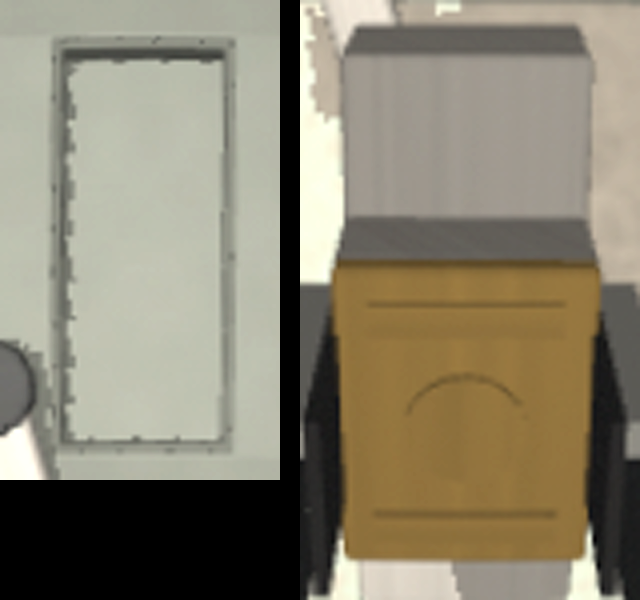

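The crop shows the pocket's outer rim at crop (52–235, 38–452) with the inner edge about 10 px (2.5 px raw) inside it. The gold face corners are at (33,262), (299,263), (285,557) and (47,557), and the far shoulder top edge is at (43,54)–(291,54).

```bash
python3 - <<'E'
from h import *
s=np.load("w2.npz");o={"position":s["p"],"ee_rot":s["q"]}
I={"position":np.zeros(3),"ee_rot":np.array([0,0,0,1.])}
ang=lambda a,b:np.arctan2(b[1]-a[1],b[0]-a[0])
def pk(l,z=.03):
    P=np.array([tool(wonz(280+u/4,15+v/4,z,o)-o["position"],o) for u,v in l])
    print("pocket",np.round(P.mean(0),4),"sizes",[round(np.hypot(*(P[i]-P[j])[:2]),4) for i,j in((0,1),(2,3),(0,3),(1,2))],"yaw",[round(ang(P[i],P[j]),3) for i,j in((3,0),(2,1))])
pk([(53,38),(236,38),(231,452),(60,452)]);pk([(63,48),(226,48),(222,442),(66,442)])
def dk(l,z):
    P=np.array([wonz(280+u/4,172+v/4,z,I) for u,v in l]);print("die",P.round(4),P.mean(0));return P
P=dk([(33,262),(299,263),(285,557),(47,557)],-.019)
print([round(np.hypot(*(P[i]-P[j])[:2]),4) for i,j in((0,1),(2,3),(0,3),(1,2))],[round(ang(P[i],P[j]),3) for i,j in((3,0),(2,1))])
dk([(43.5,54),(291,54)],-.002)
E
```

```text
pocket [ 0.1022 -0.0036  0.1094] sizes [np.float64(0.0368), np.float64(0.0346), np.float64(0.0865), np.float64(0.0864)] yaw [np.float64(-0.014), np.float64(0.012)]
pocket [ 0.1021 -0.0037  0.1094] sizes [np.float64(0.0327), np.float64(0.0315), np.float64(0.0822), np.float64(0.0821)] yaw [np.float64(-0.005), np.float64(0.01)]
die [[ 0.0188 -0.0143 -0.019 ]
 [ 0.0187  0.0147 -0.019 ]
 [-0.0211  0.0148 -0.019 ]
 [-0.0211 -0.0144 -0.019 ]] [-0.00117492  0.00022683 -0.019     ]
[np.float64(0.029), np.float64(0.0292), np.float64(0.0399), np.float64(0.0398)] [np.float64(0.003), np.float64(-0.003)]
die [[ 0.038  -0.0141 -0.002 ]
 [ 0.0379  0.015  -0.002 ]] [ 0.03795037  0.00043321 -0.002     ]
```

In the tool's units: 0.1038 m / 0.75 = 0.1384, -0.004 m / 0.75 = -0.0053.

>>> pendant --plan '[[[0, 0, 0, 0.0533, -0.0027, 0, 0], [0, 0, 0, 0.1067, -0.0053, 0, 0], [0, 0, 0, 0.1384, -0.0053, 0.0133, 0], [0, 0, 0, 0.1384, -0.0053, 0.0533, 0], [0, 0, 0, 0.1384, -0.0053, 0.0933, 0], [0, 0, 0, 0.1384, -0.0053, 0.112, 0], [0, 0, 0, 0.1384, -0.0053, 0.112, 0], [0, 0, 0, 0.1384, -0.0053, 0.12, 0], [0, 0, 0, 0.1384, -0.0053, 0.1253, 0], [0, 0, 0, 0.1384, -0.0053, 0.1293, 0], [0, 0, 0, 0.1384, -0.0053, 0.1293, 0]]]'

```text
clock: 6.25
position: [0.5584, -0.0656, 0.0426]
ee_rot: [0.994, -0.107, -0.0, 0.0]
ft_force: [-1.0, -0.1, -5.7]
grip_width: 0.337
grasp_force: 61.2
```

In the tool's units: 0.009 m / 0.75 = 0.012, 0.006 m / 0.75 = 0.008.

>>> pendant --plan '[[[0, 0, 0, 0, 0, 0.004, 0], [0, 0, 0, 0, 0, 0.008, 0], [0, 0, 0, 0, 0, 0.012, 0], [0, 0, 0, 0, 0, 0.012, 0]]]'

```text
clock: 6.75
position: [0.5585, -0.0655, 0.0346]
ee_rot: [0.994, -0.107, -0.0, 0.0]
ft_force: [-5.7, 0.9, 7.8]
grip_width: 0.334
grasp_force: 62.9
```

In the tool's units: -0.13 m / 0.75 = -0.1733, -0.12 m / 0.75 = -0.16.

>>> pendant --plan '[[[0, 0, 0, 0, 0, 0, 0.6], [0, 0, 0, 0, 0, 0, 0.6], [0, 0, 0, 0, 0, 0, 0.6], [0, 0, 0, 0, 0, -0.04, 0.6], [0, 0, 0, 0, 0, -0.1067, 0.6], [0, 0, 0, -0.06, 0, -0.16, 0.6], [0, 0, 0, -0.12, 0, -0.1733, 0.3], [0, 0, 0, -0.16, 0, -0.1733, 0], [0, 0, 0, -0.16, 0, -0.1733, 0], [0, 0, 0, -0.16, 0, -0.1733, 0]]]'

```text
clock: 8.0
position: [0.4419, -0.0402, 0.1639]
ee_rot: [0.994, -0.107, 0.001, 0.0]
ft_force: [-0.2, -0.7, -1.1]
grip_width: 0.002
grasp_force: 0.0
```

```bash
python3 - <<'E'
from h import *
o=manip.get_obs();im=vision.camera("wrist");cv2.imwrite("pics/w3.png",im)
np.savez("w3",p=o["position"],q=o["ee_rot"])
E
```

```text
(no output)
```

View pics/w3.png

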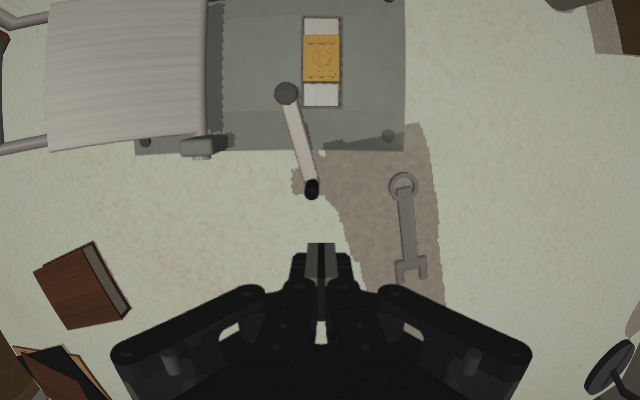

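The wrist view shows the die seated brass-up in the pocket at (303–340, 17–107). The pivot is at (286,93), the black knob at about (312,188), and the fingers are shut.

```bash
python3 - <<'E'
from h import *
s=np.load("w3.npz");o={"position":s["p"],"ee_rot":s["q"]}
f=lambda u,v,z:tool(wonz(u,v,z,o)-o["position"],o).round(4)
print("knob",f(312,185,.074),"pivot",f(286,93,.048),"gold",f(321,58.5,.053))
im=cv2.imread("pics/w3.png");m=cv2.inRange(im,(0,0,0),(45,45,45))[165:215,295:330]
c=max(cv2.findContours(m,0,2)[0],key=cv2.contourArea);print(cv2.boundingRect(c))
p=f(312,185,.074);q=np.array([.0884,-.0297]);a=np.arctan2(p[1]-q[1],-(p[0]-q[0]));print(a,np.hypot(*(p[:2]-q)))
for e in (-.1,.1,.3,.5,.7,.9,1.1,1.25,1.35,1.45):print(e,(q+.082*np.array([-np.cos(e),np.sin(e)])).round(4))
E
```

```text
knob [ 0.0161 -0.0068  0.0899] pivot [ 0.0883 -0.0285  0.116 ] gold [0.1162 0.0003 0.111 ]
(10, 15, 13, 20)
0.3067391716359969 0.07583996308015979
-0.1 [ 0.0068 -0.0379]
0.1 [ 0.0068 -0.0215]
0.3 [ 0.0101 -0.0055]
0.5 [0.0164 0.0096]
0.7 [0.0257 0.0231]
0.9 [0.0374 0.0345]
1.1 [0.0512 0.0434]
1.25 [0.0625 0.0481]
1.35 [0.0704 0.0503]
1.45 [0.0785 0.0517]
```

In the tool's units: 0.109 m / 0.75 = 0.1453, -0.034 m / 0.75 = -0.0453.

>>> pendant --plan '[[[0, 0, 0, 0.0087, -0.0453, 0.04, 0], [0, 0, 0, 0.0087, -0.0453, 0.1067, 0], [0, 0, 0, 0.0087, -0.0453, 0.1453, 0], [0, 0, 0, 0.0087, -0.0453, 0.1453, 0], [0, 0, 0, 0.0091, -0.0287, 0.1453, 0], [0, 0, 0, 0.0135, -0.0073, 0.1453, 0], [0, 0, 0, 0.0173, 0.0027, 0.1453, 0], [0, 0, 0, 0.0219, 0.0128, 0.1453, 0], [0, 0, 0, 0.0343, 0.0308, 0.1453, 0], [0, 0, 0, 0.0499, 0.046, 0.1453, 0], [0, 0, 0, 0.0683, 0.0579, 0.1453, 0], [0, 0, 0, 0.078, 0.062, 0.1453, 0], [0, 0, 0, 0.078, 0.062, 0.1453, 0]]]'

```text
clock: 9.68
position: [0.489, -0.098, 0.0544]
ee_rot: [0.994, -0.107, -0.0, -0.0]
ft_force: [-0.0, 0.1, -0.6]
grip_width: -0.004
grasp_force: 0.0
```

```bash
python3 - <<'E'
from h import *
o=manip.get_obs();im=vision.camera("wrist");cv2.imwrite("pics/w4.png",im)
np.savez("w4",p=o["position"],q=o["ee_rot"])
E
```

```text
(no output)
```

View pics/w4.png

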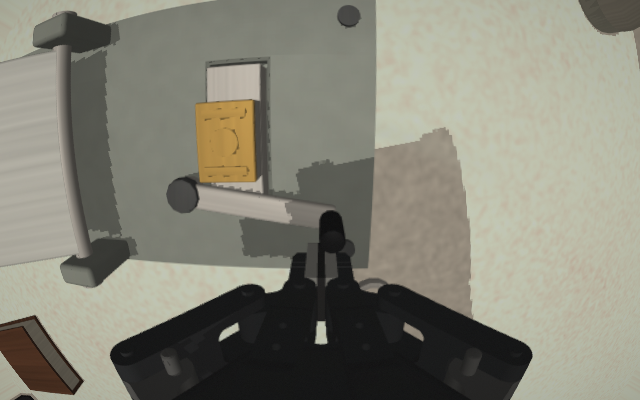

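The wrist view shows the lever swung across the die's shoulder and nearly shut, with the knob at (332,230) just ahead of the fingers. I'll push on in small steps to the stop.

In the tool's units: 0.011 m / 0.75 = 0.0147, 0.004 m / 0.75 = 0.0053.

>>> pendant --plan '[[[0, 0, 0, 0.0053, 0.002, 0, 0], [0, 0, 0, 0.0107, 0.004, 0, 0], [0, 0, 0, 0.0147, 0.0053, 0, 0], [0, 0, 0, 0.0147, 0.0053, 0, 0]]]'

```text
clock: 10.22
position: [0.4987, -0.1043, 0.0546]
ee_rot: [0.994, -0.107, 0.0, 0.0]
ft_force: [-0.2, 0.5, 0.9]
grip_width: 0.002
grasp_force: 0.0
```

>>> pendant --plan '[[[0, 0, 0, 0.0027, 0, 0, 0], [0, 0, 0, 0.0053, 0, 0, 0], [0, 0, 0, 0.0053, 0, 0, 0]]]'

```text
clock: 10.6
position: [0.5019, -0.105, 0.0544]
ee_rot: [0.994, -0.107, -0.001, 0.0]
ft_force: [-3.0, -0.5, 1.4]
grip_width: -0.001
grasp_force: 1.7
```

In the tool's units: 0.003 m / 0.75 = 0.004, 0.002 m / 0.75 = 0.0027.

>>> pendant --plan '[[[0, 0, 0, 0.0027, 0, 0, 0], [0, 0, 0, 0.004, 0, 0, 0], [0, 0, 0, 0.004, 0, 0, 0]]]'

```text
clock: 10.98
position: [0.5024, -0.1053, 0.0541]
ee_rot: [0.994, -0.107, -0.003, 0.0]
ft_force: [-16.3, 2.2, 11.5]
grip_width: -0.001
grasp_force: 8.2
```

```bash
python3 - <<'E'
from h import *
o=manip.get_obs();im=vision.camera("wrist");cv2.imwrite("pics/w5.png",im)
E
```

```text
(no output)
```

View pics/w5.png

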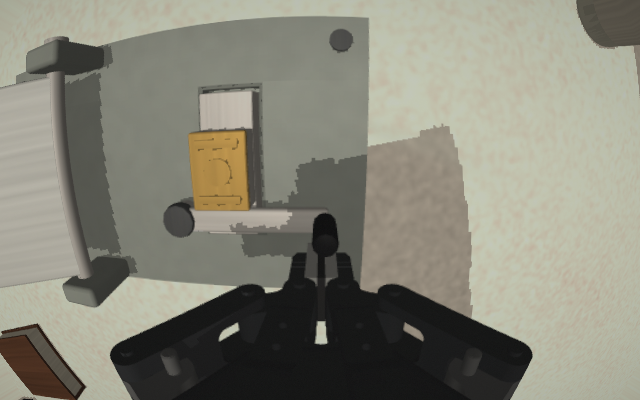

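The wrist view shows the lever bar square across the shoulder, on its stop (16 N). The die is still seated. Next I back off and locate the bar in the first top image.

In the tool's units: -0.18 m / 0.75 = -0.24, -0.006 m / 0.75 = -0.008.

>>> pendant --plan '[[[0, 0, 0, -0.008, 0, 0, 0], [0, 0, 0, -0.0267, 0, 0, 0], [0, 0, 0, -0.04, 0, -0.0533, 0], [0, 0, 0, -0.04, 0, -0.12, 0.2], [0, 0, 0, -0.04, 0, -0.1867, 0.4], [0, 0, 0, -0.04, 0, -0.24, 0.5], [0, 0, 0, -0.04, 0, -0.24, 0.5]]]'

```text
clock: 11.9
position: [0.4772, -0.0993, 0.2377]
ee_rot: [0.994, -0.107, 0.003, 0.001]
ft_force: [-0.5, -1.2, 0.0]
grip_width: 0.502
grasp_force: 0.0
```

```bash
python3 - <<'E'
from h import *
b=onz("top",225+40/3.7,140+172/3.7,.158);print("bar top",b)
o=manip.get_obs();print("tool top",tool(b-o["position"],o).round(4),"model", tool(np.array([.5569,-.0654,0])+[.2542*.213,.2542*.977,.1548]-o["position"],o).round(4))
E
```

```text
bar top [0.61146766 0.1814319  0.158     ]
tool top [ 0.071  -0.3029  0.0799] model [ 0.0703 -0.3043  0.0831]
```

In the tool's units: -0.3036 m / 0.75 = -0.4048, -0.28 m / 0.75 = -0.3733.

>>> pendant --plan '[[[0, 0, 0, 0.0133, -0.0533, 0, 0.35], [0, 0, 0, 0.0267, -0.12, 0, 0.35], [0, 0, 0, 0.044, -0.1867, 0, 0.35], [0, 0, 0, 0.06, -0.2533, 0, 0.35], [0, 0, 0, 0.076, -0.32, 0, 0.35], [0, 0, 0, 0.0893, -0.3733, 0, 0.35], [0, 0, 0, 0.0947, -0.4048, 0, 0.35], [0, 0, 0, 0.0947, -0.4048, 0, 0.35], [0, 0, 0, 0.0947, -0.4048, 0, 0.35]]]' --grip_force 20

```text
clock: 13.02
position: [0.6095, 0.1815, 0.2338]
ee_rot: [0.994, -0.107, -0.0, 0.0]
ft_force: [0.6, -0.3, 0.0]
grip_width: 0.347
grasp_force: 0.0
```

```bash
python3 - <<'E'
from h import *
o=manip.get_obs();im=vision.camera("wrist")
np.savez("w6",p=o["position"],q=o["ee_rot"])
a=cv2.convertScaleAbs(im,alpha=1.2)
b=onz("top",225+40/3.7,140+172/3.7,.158);print("err",tool(b-o["position"],o).round(4))
cv2.imwrite("pics/w6.png",a)
E
```

```text
err [ 0.002  -0.0004  0.0758]
```

View pics/w6.png

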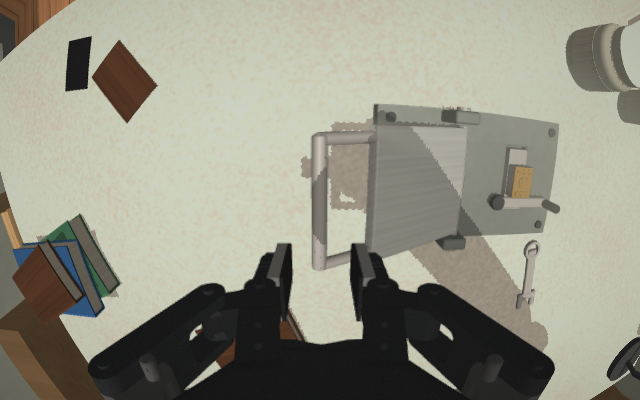

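The last picture shows the bar along column 320, rows 133–268, centred between the fingers in y. The lever is shut and the die is in place.

In the tool's units: 0.098 m / 0.75 = 0.1307, 0.08 m / 0.75 = 0.1067.

```bash
python3 - <<'E'
from h import *
s=np.load("w6.npz");o={"position":s["p"],"ee_rot":s["q"]}
for v in (136,200,265):print(tool(wonz(320,v,.156,o)-o["position"],o).round(4))
E
```

```text
[ 0.0548 -0.0005  0.0778]
[ 0.0075 -0.0006  0.0778]
[-0.0469 -0.0007  0.0779]
```

>>> pendant --plan '[[[0, 0, 0, 0.0027, 0, 0.04, 0.35], [0, 0, 0, 0.0027, 0, 0.08, 0.35], [0, 0, 0, 0.0027, 0, 0.1067, 0.35], [0, 0, 0, 0.0027, 0, 0.1307, 0.35], [0, 0, 0, 0.0027, 0, 0.1307, 0.35]]]'

```text
clock: 13.7
position: [0.6113, 0.1814, 0.1355]
ee_rot: [0.994, -0.107, -0.001, 0.0]
ft_force: [0.1, -0.0, -0.1]
grip_width: 0.352
grasp_force: 0.0
```

Now I'll close on the bar with a light grip.

>>> pendant --plan '[[[0, 0, 0, 0, 0, 0, 0], [0, 0, 0, 0, 0, 0, 0], [0, 0, 0, 0, 0, 0, 0], [0, 0, 0, 0, 0, 0, 0], [0, 0, 0, 0, 0, 0, 0]]]' --grip_force 30

```text
clock: 14.32
position: [0.6123, 0.1823, 0.1376]
ee_rot: [0.994, -0.107, 0.001, -0.0]
ft_force: [-0.6, 0.9, 6.5]
grip_width: 0.13
grasp_force: 29.7
```

```bash
python3 - <<'E'
import numpy as np
for a in np.linspace(2.6,1.57,13):print(round(a,3),((-np.cos(a)-.8569)*.18).round(4),(-(np.sin(a)-.5155)*.18).round(4))
E
```

```text
2.6 -0.0 -0.0
2.514 -0.0085 -0.0129
2.428 -0.0181 -0.025
2.343 -0.0287 -0.0362
2.257 -0.0402 -0.0465
2.171 -0.0526 -0.0558
2.085 -0.0657 -0.0639
1.999 -0.0795 -0.0709
1.913 -0.0938 -0.0768
1.828 -0.1085 -0.0813
1.742 -0.1236 -0.0846
1.656 -0.139 -0.0866
1.57 -0.1544 -0.0872
```

In the tool's units: 0.0657 m / 0.75 = 0.0876, -0.0639 m / 0.75 = -0.0852.

>>> pendant --plan '[[[0, 0, 0, 0, 0.0053, -0.0088, 0], [0, 0, 0, 0, 0.0113, -0.0172, 0], [0, 0, 0, 0, 0.0177, -0.0253, 0], [0, 0, 0, 0, 0.0241, -0.0333, 0], [0, 0, 0, 0, 0.0312, -0.0409, 0], [0, 0, 0, 0, 0.0383, -0.0483, 0], [0, 0, 0, 0, 0.0459, -0.0552, 0], [0, 0, 0, 0, 0.0536, -0.062, 0], [0, 0, 0, 0, 0.0619, -0.0683, 0], [0, 0, 0, 0, 0.0701, -0.0744, 0], [0, 0, 0, 0, 0.0788, -0.0799, 0], [0, 0, 0, 0, 0.0876, -0.0852, 0], [0, 0, 0, 0, 0.0876, -0.0852, 0]]]'

```text
clock: 15.95
position: [0.5984, 0.1197, 0.2025]
ee_rot: [0.994, -0.106, 0.001, -0.002]
ft_force: [1.2, 5.8, 7.0]
grip_width: 0.126
grasp_force: 30.6
```

In the tool's units: 0.0887 m / 0.75 = 0.1183, -0.0233 m / 0.75 = -0.0311.

>>> pendant --plan '[[[0, 0, 0, 0, 0.0092, -0.0048, 0], [0, 0, 0, 0, 0.0184, -0.0093, 0], [0, 0, 0, 0, 0.0279, -0.0133, 0], [0, 0, 0, 0, 0.0375, -0.0172, 0], [0, 0, 0, 0, 0.0472, -0.0203, 0], [0, 0, 0, 0, 0.0571, -0.0232, 0], [0, 0, 0, 0, 0.0671, -0.0255, 0], [0, 0, 0, 0, 0.0772, -0.0276, 0], [0, 0, 0, 0, 0.0875, -0.0289, 0], [0, 0, 0, 0, 0.0977, -0.0303, 0], [0, 0, 0, 0, 0.1067, -0.0308, 0], [0, 0, 0, 0, 0.1133, -0.0311, 0], [0, 0, 0, 0, 0.1183, -0.0311, 0], [0, 0, 0, 0, 0.1183, -0.0311, 0], [0, 0, 0, 0, 0.1183, -0.0311, 0]]]'

```text
clock: 17.82
position: [0.5787, 0.031, 0.2237]
ee_rot: [0.994, -0.107, -0.0, 0.0]
ft_force: [-4.4, 1.7, 4.6]
grip_width: 0.126
grasp_force: 32.3
```

```bash
python3 - <<'E'
from h import *
o=manip.get_obs();p=np.array([.5569,-.0654]);d=o["position"][:2]-p
yp=d@[.213,.977];print("press y",yp,"angle",np.arccos((.1-yp)/.18) if 1 else 0, o["joint_pos"].round(2))
for n in("top","scene"):cv2.imwrite(f"pics/{n}9.png",vision.camera(n))
# expected bar end pixels if upright, and shift per 0.1 rad
for a in(1.47,1.57,1.67):
    y=.1-.18*np.cos(a);z=.062+.18*np.sin(a);w=np.r_[p+y*np.array([.213,.977]),z];print(a,proj("scene",w).round(1),proj("top",w).round(1))
E
```

```text
press y 0.09881803645691022 angle 1.5642298154764105 [ 0.4   0.3  -0.65  1.57  0.19  1.33 -2.05]
1.47 [345.1 165.9] [298.2 198. ]
1.57 [353.2 166. ] [291.  196.5]
1.67 [361.2 166.7] [283.9 195. ]
```

>>> pendant --plan '[[[0, 0, 0, 0, 0, 0, 0], [0, 0, 0, 0, 0, 0, 0], [0, 0, 0, 0, 0, 0, 0], [0, 0, 0, 0, 0, 0, 0]]]'

```text
clock: 18.42
position: [0.5787, 0.0312, 0.2237]
ee_rot: [0.994, -0.107, -0.0, 0.0]
ft_force: [-5.3, 1.8, 4.3]
grip_width: 0.123
grasp_force: 32.3
```

```bash
python3 -c "
from workcell import manip, vision, job
print(job.hand_in())"
```

```text
the job is handed in; nothing more can be done
None
```

I handed the job in at 18.4 s with the die home brass-up, the lever on its stop, and the platen held still at about 1.56 rad (worked out from the tool position) with a 32 N grip. The judge returned no verdict, and the bottle, tub, book and wrench were not deliberately touched.

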